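# Hang the vacuum gauge plate on its keyhole screw

### The job

Take the gauge plate out of its holder and hang it on the screw of the aluminium upright: pass the keyhole's wide hole over the screw head until the plate's back is against the upright, then slide it slowly down until the narrow slot sits fully home on the screw, and only then let go. Feel for the screw gently, never ramming or dropping the plate, and leave it hanging upright and still with the other things on the bench undisturbed.

Things in the scene. Friction and masses are not known exactly. Their poses are not given: they have to be found in the camera images.
- plate: Gauge plate: upright aluminium plate 90 mm wide (y), 190 high (z), 5 thick (x = 0 flat back, x = 5 front), 0.3 to 0.5 kg, standing in the holder, leaning a degree or two at most. Origin: middle of its lower edge, on the back; x out of the front. On the front a round dial gauge, 62 mm across, 24 deep, centred 42 above the lower edge.
- plate_grip (a point): Middle of the plate's grip: a bar across the top front, 50 mm wide (y), 24 high, which with the plate makes a grip 14 mm thick (plate x = 0 to 14). The point is at x = 7, y = 0, z = 178 mm of the plate.
- plate_hole (a point): Middle of the keyhole's wide hole, on the plate's back, y = 0, 90 mm above the lower edge: a through hole with eight sides, 25 mm across flats. Out of its top rises a slot 12 mm wide, whose closed upper end is 20 mm above this point.
- rack: Holder fixed to the bench, grey plastic: base 90 x 130 x 12 mm, at both ends of its y a channel up to z = 72 mm guiding a side edge of the plate (play 1.5 mm front and back, 3.5 sideways). The plate stands on the base, lower edge at z = 12, parallel to the holder's y. Origin: centre of the underside; x the way the plate's front faces.
- post: Upright fixed to the bench: 40 x 40 mm aluminium slotted profile on a foot 110 x 110 x 10 mm, top at 185 mm. Origin: centre of the underside; z up, x out of the face that carries the screw (face at x = 20 mm). A steel screw stands square out of this face: see post_slot.
- post_slot (a point): Point on the upright's screw face: y = 0, 158 mm up, the middle of the screw's range. The screw is clamped firmly at y = 0 anywhere within 14 mm above or below this point, different each time: see or feel where. Shank 9 mm across, 8 mm free from the face to the head; round head 18 mm across, 5 thick (post x = 28 to 33).
- bottle: Bystander: brown glass bottle with black cap, 56 mm across, 110 high. Origin at its underside's centre. Leave it where it is.
- jar: Bystander: small white jar, 48 mm across, 60 high. Origin at its underside's centre. Leave it where it is.
- wrench: Bystander: open-ended steel wrench lying flat. Origin at its underside's centre. Leave it where it is.
- screwdriver: Bystander: screwdriver lying flat. Origin at its underside's centre. Leave it where it is.
- crucible: Bystander: white ceramic bowl, 60 mm across, 40 high. Origin at its underside's centre. Leave it where it is.
- beaker: Bystander: glass beaker, 60 mm across, 75 high. Origin at its underside's centre. Leave it where it is.
- can: Bystander: plain metal can, 60 mm across, 70 high. Origin at its underside's centre. Leave it where it is.
There are look-alikes about, which are no part of the job. There is more than one size of the post; the one meant has the size given above. Of the things that look like the plate, the smaller one is meant.

How it is judged (in metres and radians):
On the way, in this order (a step that is already met when the one before it is completed fails the run):
1. the plate is held and lifted clear of the holder (distance of plate from where it was at the start of the episode above 0.065 m and contact force between the fingers and plate above 1 N), for 0.1 s.
2. the plate, still held, is over the screw head with its back against the upright (x of plate in the frame of post between 0.016 and 0.0255 m and y of plate in the frame of post between -0.008 and 0.008 m and height (world z) of plate between 0.032 and 0.09 m and contact force between the fingers and plate above 1 N), for 0.1 s.
At the end, for the whole second after the job is handed in: The plate hangs by itself on the screw, at rest: back within 5.5 mm of the upright's face (head through it), middle within 8 mm of the upright's, lower edge 32 to 72 mm above the bench, upright within 5 degrees, facing as the upright within 7 degrees (x of plate in the frame of post between 0.016 and 0.0255 m and y of plate in the frame of post between -0.008 and 0.008 m and height (world z) of plate between 0.032 and 0.072 m and angle between plate's own z axis and vertical below 0.09 rad and angle between the x axis of plate and the x axis of post, either way round below 0.12 rad and linear speed of plate below 0.01 m/s and angular speed of plate below 0.1 rad/s and contact force between plate and post above 1 N); the robot touches nothing.
It fails at once if the plate is pressed on the upright or its screw with more than 20 N (contact force between plate and post above 20 N).
It fails at once if the plate is dropped (falls faster than 0.35 m/s untouched, a fall of more than about 6 mm) (linear speed of plate above 0.35 m/s and contact force between the fingers and plate below 0.05 N).
It fails at once if the plate, against the upright, moves faster than 0.2 m/s (let go before the slot is home on the screw, or slammed down) (linear speed of plate above 0.2 m/s and x of plate in the frame of post between 0.014 and 0.0275 m and y of plate in the frame of post between -0.012 and 0.012 m and height (world z) of plate below 0.095 m).
It fails at once if a bystander is moved by more than 20 mm (distance of any of bottle, jar, wrench, screwdriver, crucible, beaker, can from where it was at the start of the episode above 0.02 m).
It also fails if it takes over 51 s, if anything falls off the work surface, if the arm or the gripper's body presses on something with over 40 N, if the wrist force passes 120 N, or if a joint passes its speed limit or range.

### The arm

A 7-joint arm with a two-finger parallel gripper is mounted at the origin on the work surface. World frame = base frame: x ahead of the robot, y to its left, z up, the work surface at z = 0. Lengths are in mm, angles in rad, forces in N, time in s.
With the tool pointing down it reaches from about 400 to 875 mm from the base axis. Payload 4.4 kg.
Tool frame: the origin (TCP) lies on the centre line of the jaws, within the pads' length; the fingertips stand 25 mm ahead of it and the grasp point (between the pads) lies 6 mm ahead of it (ctrl.finger_overhang is the distance from the TCP to the fingertips, in mm); z points along the fingers, y is the line along which they close (so a half turn about z gives the same grasp; the last joint's range is limited). The gripper opens to 85 mm and grips with 20 to 120 N. Pads are 22 mm wide; open, the fingers measure 114 mm over their backs; the gripper's body (76 mm by 85 mm) begins 54 mm behind the grasp point. The pads swing forward as they close: fully open they stand 13 mm farther back than shut.
Start: joints at [1.061, 0.628, 0.038, 1.517, -0.027, 0.996, -0.02], TCP at [279.121, -587.034, 256.313] pointing down, gripper open.
Joint ranges: [-3.06, 3.06], [-0.37, 2.12], [-1.25, 1.32], [0.18, 2.47], [-1.1, 4.24], [0.23, 1.98], [-2.94, 2.94]. Speed limits (rad/s): [2.57, 2.57, 3.14, 3.14, 3.14, 3.14, 3.14].

### API

Orientations are given as [roll, pitch, yaw] about the fixed x, y, z axes, in that order (R = Rz(yaw) Ry(pitch) Rx(roll)).
In Python, from cell import ctrl gives the robot as it stands. The module is installed in compiled form; this text tells all that it offers.
- The arm moves only by the tool play_rows, never from a script. Its argument "targets" is a list of rows, each a list of 5 numbers: the closure, from 0 (fully open) to 1 (shut), then the shift along the tool's x, y, z in cm, then the turn about the tool's z in degrees. In form: [[gripper, dx, dy, dz, spin], ...]. A call has 1 to 10 rows; each row is the pose to reach, as a shift and turn from the pose commanded when the call began, along the tool's axes at that moment; what a row does not reach only later rows make up. A row lasts 1/10 s, in which the tool goes at most 50 mm and 8.59 degrees, less where a joint would pass 70% of its speed; a pose out of reach is approached as far as the arm can. A call with a gripper value outside its range is refused whole. The fingers move at their own pace and stop on an object; the grip force is fixed at half the most. Time passes only in rows, so rows that repeat a pose let the fingers close. It gives the time, the measured TCP pose, the force, the opening and the grip force at its end, in the units of the state.
- ctrl.read_state(): the state, without advancing time (a new reading comes with each control period).
- ctrl.get_image(name): name is "side" or "top"; returns (picture, depth): 480x640x3 uint8, red, green, blue; 480x640 float32, mm along the optical axis (not along the pixel's ray), 0 where there is no reading.
- ctrl.calibration(name): a dict with "vfov" (degrees; the focal length in pixels is half the picture's height over the tangent of half this angle, whatever the lens; pixels are square), "cx", "cy" (the principal point, pixels), "k1" (the pictures are not rectified: a ray, as slopes to the right and down, at radius r is drawn at 1 + k1 r^2 times it, then the intrinsics apply), "extrinsics" (4x4, takes a point from camera to world coordinates). Camera axes: x right, y down, z forward; pixel columns grow to the right and rows downward; lengths in mm; the calibration is good to about 2 mm. A picture is of the moment at which its call begins. calibration takes no time and is no camera call.
- ctrl.finish_job(): hands the job in; it is judged then, once.
Trained networks look in the newest picture that a camera, given by its name, has taken for a name from the list of things; names that differ only in an ending like _2 or _b are one class to them, and where a whole thing is asked for, a point or a joint stands for the part that bears it (a point fixed in the world has none). Each returns a list of dicts, best first, with "confidence" (0 to 1); they miss things now and then, are a little off and sometimes report something else, mostly with a low value. They report only what shows in the picture. A call takes as long as a camera call. They do not tell look-alikes from the thing itself.
- ctrl.search_frame(camera, name): "bbox" ([left, top, right, bottom] in pixels, round what is visible of it).
- ctrl.trace(camera, name): "pixels" (480x640 bool, what is visible of it) and "bbox" ([left, top, right, bottom] in pixels, round what is visible of it).
The state is a dict: "clock": time; "qpos": joint angles; "qd": joint speeds; "tau": joint torques, N m; "eef_pos": TCP position; "tool_rot": TCP orientation; "force": force on the tool from outside, world axes, zero at the start; "torque": the same for the moment, N m; "width": finger opening in mm; "gripper_force": force on a finger pad.
Only numpy, scipy, OpenCV 4.12 (cv2) and the standard library are available. Lean on these libraries where they do the work, as an engineer would, in place of code of your own. Each camera call takes 0.05 s, during which the arm holds its last target. There are 200 camera calls.

## Working session

There is one attempt and no reset: what is moved stays moved. The work goes in short steps, Python scripts to look and compute and a tool call to move; the robot and the scene stay as the last step left them, time stands still between calls to the robot, and variables do not carry over. Pictures are saved under pics/ and viewed, at most 10 in all, crops included, and the job is handed in when it is done.

Besides the shell and the picture viewer there is one more tool, called by a JSON object that holds its "fn" and its "kwargs", one argument or row to a line. play_rows: Moves the arm, as the interface text tells. Its arguments: {"type":"object","properties":{"targets":{"type":"array"}},"required":["targets"]}

```bash
mkdir -p pics
cat > h.py <<'E'
import numpy as np, cv2
from cell import ctrl
def K(n):
    c=ctrl.calibration(n); f=240/np.tan(np.radians(c["vfov"])/2)
    return c,f
def world(n,u,v,d):
    c,f=K(n); u,v,d=[np.asarray(a,float) for a in (u,v,d)]
    x=(u-c["cx"])/f; y=(v-c["cy"])/f; X,Y=x.copy(),y.copy()
    for _ in range(10):
        s=1+c["k1"]*(X*X+Y*Y); X,Y=x/s,y/s
    P=np.stack([X*d,Y*d,d,np.ones_like(d)],-1)
    return (P@np.array(c["extrinsics"]).T)[...,:3]
def pix(n,P):
    c,f=K(n); E=np.linalg.inv(np.array(c["extrinsics"]))
    p=np.c_[np.atleast_2d(P),np.ones(len(np.atleast_2d(P)))]@E.T
    X,Y=p[:,0]/p[:,2],p[:,1]/p[:,2]; s=1+c["k1"]*(X*X+Y*Y)
    return np.c_[X*s*f+c["cx"],Y*s*f+c["cy"]]
def cloud(n,d):
    v,u=np.mgrid[0:480,0:640]; return world(n,u,v,d)
E
python3 - <<'E'
from h import *
np.set_printoptions(precision=1,suppress=True)
for n in("side","top"):
    im,d=ctrl.get_image(n); cv2.imwrite(f"pics/{n}0.png",im[...,::-1]); np.savez(f"{n}0.npz",im=im,d=d)
    c=ctrl.calibration(n); print(n,c["vfov"],c["k1"],np.array(c["extrinsics"]).round(2).tolist())
    W=cloud(n,d)
    for o in("plate","post","rack","plate_grip","plate_hole","bottle","jar","beaker","can","crucible"):
        for r in ctrl.trace(n,o)[:3]:
            m=r["pixels"]&(d>0); w=W[m]
            if len(w): print(o,round(r["confidence"],2),np.array(r["bbox"]),np.percentile(w,[2,50,98],axis=0).round(0).tolist())
print(ctrl.read_state())
E
```

```text
side 48.69255716124264 -0.06601214902854302 [[-0.67, -0.51, 0.54, -76.11], [-0.74, 0.45, -0.5, 582.22], [0.01, -0.74, -0.68, 893.85], [0.0, 0.0, 0.0, 1.0]]
plate 0.8 [222.  401.7 387.6 478.5] [[145.0, 221.0, 18.0], [253.0, 325.0, 37.0], [350.0, 423.0, 50.0]]
plate 0.74 [248.5 260.6 294.2 343.7] [[460.0, 152.0, 10.0], [471.0, 193.0, 125.0], [493.0, 237.0, 201.0]]
post 0.91 [366.7 145.  395.5 200. ] [[648.0, -372.0, 3.0], [670.0, -344.0, 57.0], [713.0, -310.0, 135.0]]
post 0.58 [365.6 170.5 420.3 258.4] [[468.0, -281.0, 5.0], [514.0, -214.0, 41.0], [577.0, -170.0, 185.0]]
rack 0.62 [239.6 307.5 309.4 367.2] [[419.0, 144.0, 5.0], [450.0, 218.0, 13.0], [515.0, 261.0, 73.0]]
rack 0.59 [224.5 215.  250.1 254.1] [[727.0, 43.0, -2.0], [746.0, 88.0, 49.0], [793.0, 113.0, 75.0]]
plate_grip 0.75 [251.9 262.4 293.5 344. ] [[461.0, 153.0, 19.0], [471.0, 194.0, 127.0], [487.0, 236.0, 201.0]]
plate_grip 0.58 [222.9 403.9 382.8 480. ] [[145.0, 221.0, 19.0], [254.0, 326.0, 37.0], [350.0, 424.0, 50.0]]
plate_hole 0.91 [246.7 262.8 297.4 346.6] [[460.0, 152.0, 12.0], [471.0, 194.0, 124.0], [490.0, 237.
[... 2593 characters left out ...]
7.4 317.3 464.9 343.8] [[277.0, -362.0, 1.0], [304.0, -314.0, 68.0], [330.0, -290.0, 75.0]]
crucible 0.95 [378.6 150.6 397.4 173.9] [[723.0, -207.0, 2.0], [752.0, -184.0, 20.0], [774.0, -155.0, 43.0]]
crucible 0.42 [219.7 259.3 262.4 277. ] [[463.0, 151.0, 10.0], [483.0, 186.0, 85.0], [503.0, 230.0, 205.0]]
{'clock': 1.1, 'qpos': array([ 1.1,  0.6,  0. ,  1.5, -0. ,  1. , -0. ]), 'qd': array([-0.,  0., -0., -0., -0., -0.,  0.]), 'tau': array([ -0. , -56.3,   1.2, -19.4,   0. ,   0. ,   0. ]), 'eef_pos': array([ 279.1, -587. ,  256.3]), 'tool_rot': array([ 3.1, -0. ,  0.4]), 'force': array([-0.3, -0.4, -0.3]), 'torque': array([ 0.,  0., -0.]), 'gripper_force': 0.0, 'width': 85.34188177955154}
```

View pics/side0.png

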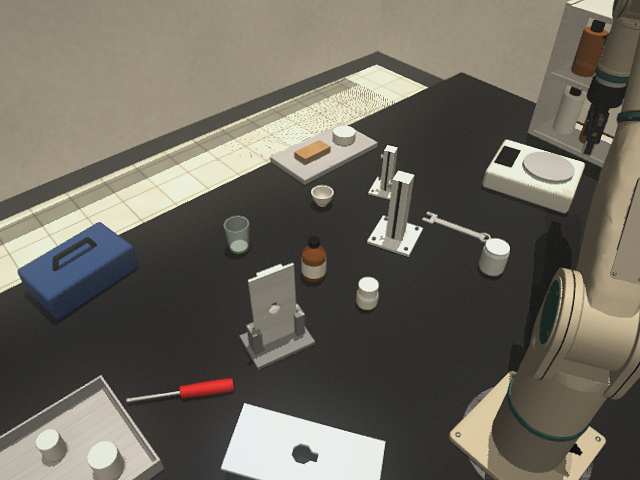

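Run:
```python
from h import *
a=cv2.imread("pics/side0.png"); t=cv2.imread("pics/top0.png")
A=cv2.resize(a[255:375,230:315],None,fx=4,fy=4,interpolation=cv2.INTER_CUBIC)
B=cv2.resize(a[140:265,350:425],None,fx=4,fy=4,interpolation=cv2.INTER_CUBIC)[:480]
C=np.vstack([cv2.resize(t[245:297,215:277],(280,240)),cv2.resize(t[215:279,375:445],(280,240))])
cv2.imwrite("pics/crop0.png",cv2.resize(np.hstack([A,B,C])[:, :],None,fx=.84,fy=.84))
```

```text
(no output)
```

View pics/crop0.png

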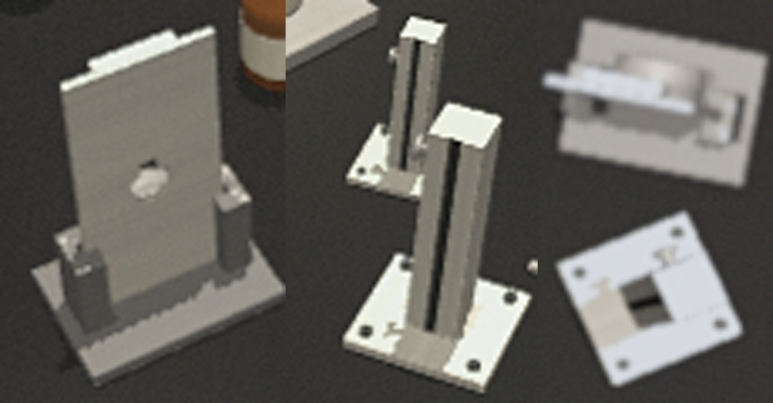

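```bash
python3 - <<'E'
from h import *
np.set_printoptions(precision=1,suppress=True)
for n in("side","top"):
    z=np.load(n+"0.npz"); d=z["d"]; W=cloud(n,d); P=W[d>0]
    print(n,"plane z med", np.median(P[(abs(P[:,0]-450)<150)&(abs(P[:,1])<150)&(P[:,2]<8)][:,2]))
    def box(c,r,z0,z1):
        q=P[(np.hypot(P[:,0]-c[0],P[:,1]-c[1])<r)&(P[:,2]>z0)&(P[:,2]<z1)]
        if len(q)>3: 
            (cx,cy),s,a=cv2.minAreaRect(q[:,:2].astype(np.float32)); print("  ",z0,z1,len(q),"c",round(cx,1),round(cy,1),"size",np.round(s,1),"ang",round(a,1),"zmed",np.median(q[:,2]).round(1))
        return q
    print(" post top/foot/small"); box((525,-227),90,180,200); box((525,-227),90,5,15); 
    for z0 in(115,130,140,150,160,170): box((525,-227),60,z0,z0+10)
    print(" plate"); 
    for z0,z1 in((195,215),(170,195),(150,170),(100,130),(80,100)): box((480,190),70,z0,z1)
    print(" rack");box((470,195),110,5,18)
E
python3 - <<'E'
import cv2,numpy as np
a=cv2.imread("pics/side0.png"); t=cv2.imread("pics/top0.png")
cv2.imwrite("pics/crop1.png",np.hstack([cv2.resize(a[165:225,375:425],(400,480),interpolation=cv2.INTER_CUBIC),cv2.resize(t[215:275,380:430],(400,480),interpolation=cv2.INTER_CUBIC)]))
E
```

```text
side plane z med -0.810820266181338
 post top/foot/small
   180 200 209 c 524.8 -228.1 size [40.7 46.9] ang 23.6 zmed 184.4
   5 15 974 c 511.8 -232.9 size [138.9 115.4] ang 20.8 zmed 9.0
   115 125 69 c 512.2 -222.0 size [55.4 30.1] ang 64.6 zmed 119.0
   130 140 69 c 512.9 -222.9 size [54.6 31.1] ang 62.1 zmed 134.5
   140 150 73 c 521.2 -218.9 size [54.7 37.5] ang 40.0 zmed 145.0
   150 160 93 c 525.0 -221.7 size [58.6 39.4] ang 39.1 zmed 154.8
   160 170 83 c 524.1 -222.8 size [57.5 39.7] ang 41.2 zmed 164.8
   170 180 71 c 512.1 -222.3 size [53.5 28.2] ang 64.1 zmed 174.1
 plate
   195 215 295 c 478.9 193.5 size [90.5 18. ] ang 76.3 zmed 200.2
   170 195 451 c 477.1 193.9 size [90.4 15.3] ang 76.9 zmed 182.8
   150 170 340 c 470.9 195.4 size [90.5  8.9] ang 76.6 zmed 160.2
   100 130 400 c 471.2 195.1 size [88.7  8.6] ang 77.2 zmed 116.6
   80 100 323 c 481.1 192.0 size [89.5 30.6] ang 78.1 zmed 87.5
 rack
   5 18 1301 c 448.1 210.0 size [150.8  97.8] ang 54.9 zmed 11.7
top plane z med -0.39971740734131345
 post top/foot/small
   180 200 299 c 526.3 -228.7 size [40.3 41.4] ang 21.4 zmed 184.7
   5 15 1194 c 527.3 -229.7 size [168.3 154.2] ang 7.7 zmed 9.5
   115 125 13 c 518.3 -210.5 size [37.8  2.1] ang 22.9 zmed 120.7
   130 140 14 c 523.2 -210.8 size [13.7 41.2] ang 89.7 zmed 136.4
   140 150 10 c 520.4 -209.4 size [33.9  1.1] ang 20.7 zmed 146.2
   150 160 25 c 530.7 -212.2 size [18.8 55.1] ang 80.1 zmed 156.5
   160 170 26 c 530.7 -212.7 size [16.1 56.8] ang 84.0 zmed 162.2
   170 180 23 c 525.3 -227.8 size [39.2 39.5] ang 21.5 zmed 178.7
 plate
   195 215 173 c 480.1 194.0 size [89.4 13.8] ang 77.4 zmed 201.4
   170 195 8 c 471.4 160.0 size [22.3  7.2] ang 63.0 zmed 185.9
   80 100 73 c 482.9 178.7 size [68.  19.3] ang 52.2 zmed 82.9
 rack
   5 18 1293 c 470.8 195.1 size [205.2 215.2] ang 72.5 zmed 11.1
```

View pics/crop1.png

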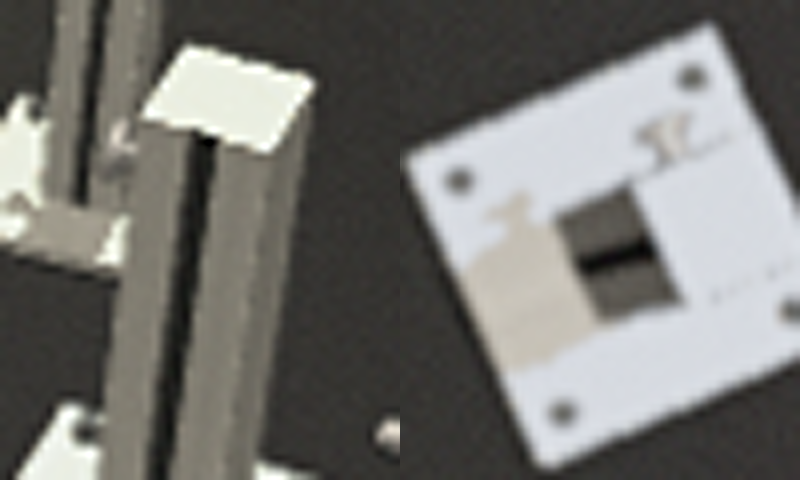

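```bash
cat > m.py <<'E'
from h import *
def rect(q):
    best=None
    for a in np.radians(np.arange(-45,45,.25)):
        R=np.array([[np.cos(a),np.sin(a)],[-np.sin(a),np.cos(a)]]); p=q@R.T
        lo,hi=np.percentile(p,[1.5,98.5],axis=0); A=np.prod(hi-lo)
        if best is None or A<best[0]: best=(A,np.degrees(a),hi-lo,R.T@((lo+hi)/2))
    return best[1:]
E
python3 - <<'E'
from m import *
np.set_printoptions(precision=2,suppress=True)
for n in("side","top"):
    z=np.load(n+"0.npz"); d=z["d"]; P=cloud(n,d)[d>0]
    sel=lambda c,r,a,b:P[(np.hypot(P[:,0]-c[0],P[:,1]-c[1])<r)&(P[:,2]>a)&(P[:,2]<b)]
    print(n,"top",rect(sel((526,-228),40,178,195)[:,:2]));print("foot",rect(sel((526,-228),85,5,15)[:,:2]))
    for yaw in(22,):
        a=np.radians(yaw);R=np.array([[np.cos(a),np.sin(a)],[-np.sin(a),np.cos(a)]])
        q=sel((526,-228),70,125,180); l=np.c_[(q[:,:2]-(526,-228.5))@R.T,q[:,2]]
        s=l[(l[:,0]>24)&(l[:,0]<42)&(abs(l[:,1])<16)]; print("screw",len(s)); print(s[np.argsort(s[:,2])])
    q=sel((475,194),70,100,165)
    c=q.mean(0);
    for _ in range(4):
        u,s,vt=np.linalg.svd(q-c,full_matrices=False); r=(q-c)@vt[2]; q=q[abs(r-np.median(r))<2]; c=q.mean(0)
    if len(q)>60: print("plate normal",vt[2],"yaw",np.degrees(np.arctan2(vt[2][1],vt[2][0])),"c",c,len(q))
    g=sel((478,194),70,193,215); print("platetop",rect(g[:,:2]))
print(ctrl.read_state()["tool_rot"])
E
```

```text
side top (np.float64(23.25), array([39.14, 42.84]), array([ 524.19, -227.77]))
foot (np.float64(21.5), array([107.76, 107.47]), array([ 523.71, -227.23]))
screw 27
[[ 28.22   1.89 146.95]
 [ 29.72   5.04 148.55]
 [ 26.67  -0.09 149.07]
 [ 27.66   4.8  151.99]
 [ 31.56   7.94 152.77]
 [ 29.32   7.37 153.15]
 [ 26.27   2.31 153.71]
 [ 29.85   6.54 155.31]
 [ 31.89   7.76 155.44]
 [ 26.7    1.84 156.15]
 [ 25.85  -2.57 156.42]
 [ 27.14  -6.02 156.63]
 [ 27.13   7.62 156.94]
 [ 24.21   2.13 157.17]
 [ 27.55  -0.12 157.47]
 [ 31.31   3.5  158.6 ]
 [ 27.74   6.51 158.88]
 [ 28.12  -1.07 159.55]
 [ 30.11   0.34 159.81]
 [ 29.32   9.3  160.21]
 [ 26.7   -3.46 161.33]
 [ 31.95  -4.   162.14]
 [ 31.18   4.91 162.45]
 [ 27.13   9.58 163.99]
 [ 29.66   2.88 164.5 ]
 [ 27.48   2.13 164.72]
 [ 28.19   0.69 166.42]]
plate normal [ 0.98 -0.22 -0.03] yaw -12.588388875532676 c [471.15 195.07 134.77] 899
platetop (np.float64(-13.25), array([15.55, 86.58]), array([478.31, 193.47]))
top top (np.float64(22.0), array([38.9 , 39.65]), array([ 526.14, -228.39]))
foot (np.float64(21.5), array([110.02, 109.61]), array([ 526.12, -228.11]))
screw 22
[[ 28.88  -9.23 154.95]
 [ 24.03   3.39 155.2 ]
 [ 32.42   4.89 155.66]
 [ 28.35   1.74 156.84]
 [ 31.2    8.35 157.48]
 [ 30.24   6.48 159.12]
 [ 29.55  -0.94 159.32]
 [ 25.24   1.06 159.67]
 [ 27.4    0.19 160.2 ]
 [ 26.45  -1.86 160.82]
 [ 29.81  -5.95 160.87]
 [ 31.44   3.66 160.89]
 [ 26.19   3.53 161.37]
 [ 24.29  -0.75 161.55]
 [ 31.96  -6.77 161.63]
 [ 30.49   1.71 162.02]
 [ 32.9   -4.37 162.94]
 [ 29.28   5.03 163.12]
 [ 28.59  -2.19 164.24]
 [ 31.69  -0.96 164.51]
 [ 32.63   1.21 164.6 ]
 [ 30.74  -3.03 164.95]]
platetop (np.float64(-12.25), array([13.43, 84.16]), array([480.03, 193.92]))
[ 3.14 -0.    0.44]
```

```bash
cat > r.py <<'E'
import sys; from h import *
def row(tgt,yaw,p=None,y=None):
    s=ctrl.read_state(); p=s["eef_pos"] if p is None else p; y=s["tool_rot"][2] if y is None else np.radians(y)
    d=np.array(tgt)-p; c,sn=np.cos(y),np.sin(y)
    sp=-(yaw-np.degrees(y)); return np.round([(d[0]*c+d[1]*sn)/10,(d[0]*sn-d[1]*c)/10,-d[2]/10,(sp+180)%360-180],3)
E
python3 - <<'E'
from r import *
print(np.degrees(ctrl.read_state()["tool_rot"]))
print(row((500,-200,330),65))
print(row((479.5,193.6,290),77.3,(500,-200,330),65))
E
```

```text
[ 1.79998259e+02 -2.44536718e-03  2.54253867e+01]
[ 36.565 -25.473  -7.368 -39.575]
[ 34.806 -18.492   4.    -12.3  ]
```

{"fn": "play_rows", "kwargs": {
  "targets": [
    [0,7,-5,-4,-8],
    [0,12,-8.5,-7.4,-16],
    [0,36.6,-25.5,-7.4,-39.6],
    [0,36.6,-25.5,-7.4,-39.6],
    [0,36.6,-25.5,-7.4,-39.6],
    [0,36.6,-25.5,-7.4,-39.6],
    [0,36.6,-25.5,-7.4,-39.6],
    [0,36.6,-25.5,-7.4,-39.6],
    [0,36.6,-25.5,-7.4,-39.6],
    [0,36.6,-25.5,-7.4,-39.6]
  ]
}}

```text
clock: 2.1
eef_pos: [503.9, -192.2, 331.3]
tool_rot: [3.14, -0.005, 1.146]
force: [0.3, 0.5, -0.5]
width: 85.5
gripper_force: 0.0
```

{"fn": "play_rows", "kwargs": {
  "targets": [
    [0,34.8,-18.5,4,-12.3],
    [0,34.8,-18.5,4,-12.3],
    [0,34.8,-18.5,4,-12.3],
    [0,34.8,-18.5,4,-12.3],
    [0,34.8,-18.5,4,-12.3],
    [0,34.8,-18.5,4,-12.3],
    [0,34.8,-18.5,4,-12.3],
    [0,34.8,-18.5,4,-12.3],
    [0,34.8,-18.5,4,-12.3],
    [0,34.8,-18.5,4,-12.3]
  ]
}}

```text
clock: 3.1
eef_pos: [479.1, 194.7, 290.1]
tool_rot: [-3.141, 0.0, 1.352]
force: [0.8, -0.8, 0.7]
width: 85.4
gripper_force: 0.0
```

Run:
```python
from r import *
s=ctrl.read_state(); print(s["clock"],s["eef_pos"],np.degrees(s["tool_rot"]),s["qpos"],s["force"])
print(row((479.5,193.6,290),77.3),row((479.5,193.6,197),77.3))
```

```text
3.1 [479.09704252 194.71186208 290.12047397] [-1.79983660e+02  2.52894841e-02  7.74833630e+01] [-0.18573476  0.41569413 -0.35993067  1.83385688  0.17932272  0.92426263
 -0.84459968] [ 0.77504675 -0.83289487  0.69126084]
[-0.1    0.063  0.012  0.183] [-0.1    0.063  9.312  0.183]
```

{"fn": "play_rows", "kwargs": {
  "targets": [
    [0,-0.1,0.06,3,0.2],
    [0,-0.1,0.06,6,0.2],
    [0,-0.1,0.06,8,0.2],
    [0,-0.1,0.06,9,0.2],
    [0,-0.1,0.06,9.3,0.2],
    [0,-0.1,0.06,9.3,0.2],
    [0,-0.1,0.06,9.3,0.2]
  ]
}}

```text
clock: 3.8
eef_pos: [480.6, 192.8, 198.3]
tool_rot: [3.14, -0.001, 1.345]
force: [-0.1, -0.2, 0.7]
width: 85.3
gripper_force: 0.0
```

Run:
```python
from m import *
s=ctrl.read_state(); print(s["clock"],s["eef_pos"],np.degrees(s["tool_rot"]),s["force"])
im,d=ctrl.get_image("side"); b=cv2.resize(im[200:370,200:340],(560,680)[:2]); cv2.imwrite("pics/g1.png",cv2.resize(im[235:355,220:330],(550,600))[...,::-1])
```

```text
3.8 [480.57666736 192.83051871 198.32487179] [ 1.79901672e+02 -6.03277912e-02  7.70893668e+01] [-0.05150682 -0.151906    0.72710732]
```

View pics/g1.png

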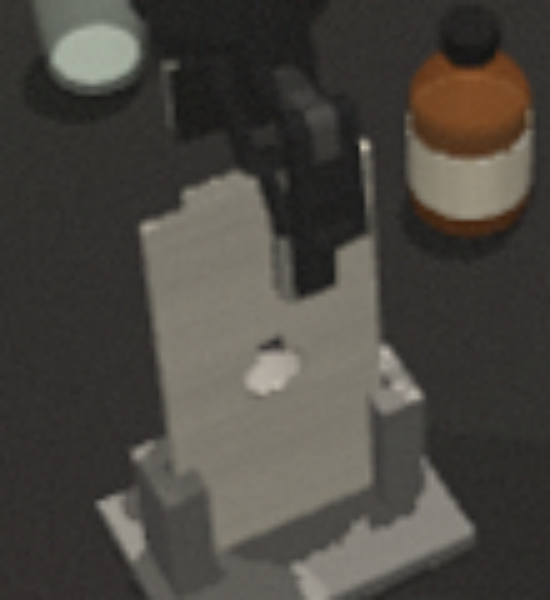

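Jaws straddle the plate (the near finger at about (283,283) in the full picture). Closing.

{"fn": "play_rows", "kwargs": {
  "targets": [
    [0.5,-0.05,0,0,0],
    [0.7,-0.05,0,0,0],
    [0.8,-0.05,0,0,0],
    [0.9,-0.05,0,0,0],
    [1,-0.05,0,0,0],
    [1,-0.05,0,0,0],
    [1,-0.05,0,0,0],
    [1,-0.05,0,0,0],
    [1,-0.05,0,0,0],
    [1,-0.05,0,0,0]
  ]
}}

```text
clock: 4.85
eef_pos: [478.6, 192.7, 197.6]
tool_rot: [-3.14, 0.001, 1.347]
force: [-3.3, 0.8, 4.7]
width: 12.9
gripper_force: 58.3
```

{"fn": "play_rows", "kwargs": {
  "targets": [
    [1,0,0,-0.5,0],
    [1,0,0,-1,0],
    [1,0,0,-2,0],
    [1,0,0,-3,0],
    [1,0,0,-4.5,0],
    [1,0,0,-6,0],
    [1,0,0,-8,0],
    [1,0,0,-10,0],
    [1,0,0,-12,0],
    [1,0,0,-12,0]
  ]
}}

```text
clock: 5.85
eef_pos: [481.9, 193.3, 320.8]
tool_rot: [3.135, -0.005, 1.346]
force: [0.2, 0.4, -3.2]
width: 12.7
gripper_force: 58.7
```

{"fn": "play_rows", "kwargs": {
  "targets": [
    [1,0,0,-1,0],
    [1,0,0,-1,0],
    [1,0,0,-1,0]
  ]
}}

```text
clock: 6.15
eef_pos: [479.5, 192.2, 326.9]
tool_rot: [-3.141, 0.0, 1.346]
force: [0.3, -1.0, -3.4]
width: 13.1
gripper_force: 58.7
```

```bash
cat > pl.py <<'E'
from m import *
def plate(show=None):
    s=ctrl.read_state(); e=s["eef_pos"]; y=s["tool_rot"][2]; print("tcp",s["clock"],e,np.degrees(s["tool_rot"]),s["force"].round(1),s["width"])
    for n in("side","top"):
        im,d=ctrl.get_image(n); P=cloud(n,d); ok=d>0
        # plate frame guess: origin tcp xy, yaw-90
        a=y-np.pi/2; R=np.array([[np.cos(a),np.sin(a)],[-np.sin(a),np.cos(a)]])
        L=np.dstack([(P[...,:2]-e[:2])@R.T,P[...,2]-e[2]])
        q=L[ok&(abs(L[...,0])<30)&(abs(L[...,1])<60)&(L[...,2]<-30)&(L[...,2]>-190)]
        b=q[(abs(q[:,0]+7)<7)]; c=b
        print(n,len(b))
        if len(b)>80:
            for _ in range(5):
                o=c.mean(0); vt=np.linalg.svd(c-o,full_matrices=False)[2][2]; vt*=np.sign(vt[0]); c=b[abs((b-o)@vt)<2]
            print(" back plane n",vt,"at",o.round(1),"y range",np.percentile(c[:,1],[1,99]).round(1),"z",np.percentile(c[:,2],[.5,99.5]).round(1),len(c))
        t=L[ok&(abs(L[...,0])<14)&(abs(L[...,1])<55)&(abs(L[...,1])>20)&(L[...,2]>-14)&(L[...,2]<14)]
        if len(t)>10: print(" top edge rect",rect(t[:,:2]),np.median(t[:,2]),len(t),"y",np.percentile(t[:,1],[1,99]).round(1))
    return
E
python3 -c "
from pl import *
np.set_printoptions(precision=3,suppress=True); plate()
from r import row
print(row((600,-50,320),95))"
```

```text
tcp 6.15 [479.523 192.187 326.864] [-179.973    0.026   77.119] [ 0.3 -1.  -3.4] 13.131415421602577
side 2885
 back plane n [ 1.     0.001 -0.011] at [  -8.8    1.9 -104.1] y range [-43.7  45.5] z [-186.4  -31.1] 2630
 top edge rect (np.float64(-0.5), array([12.017, 88.829]), array([-4.166,  1.267])) -3.6801644078828986 261 y [-43.2  45.8]
top 52
 top edge rect (np.float64(-24.25), array([11.635, 23.598]), array([ -4.438, -30.925])) 3.5770183507738693 46 y [-43.5 -20.7]
[-20.918  17.159   0.657 -17.872]
```

```bash
python3 -c "
from r import *
print(row((600,0,330),95))
print(row((609.7,-195.1,330),111.6,(600,0,330),95))"
```

```text
[-16.044  16.045  -0.343 -17.872]
[-19.52   -0.734  -0.    -16.6  ]
```

{"fn": "play_rows", "kwargs": {
  "targets": [
    [1,-1,1,-0.3,-2],
    [1,-3,3,-0.3,-4],
    [1,-5,5,-0.3,-6.5],
    [1,-7,7,-0.3,-9],
    [1,-9,9,-0.3,-11],
    [1,-11.5,11.5,-0.3,-14],
    [1,-13.5,13.5,-0.3,-16],
    [1,-15,15,-0.3,-17],
    [1,-16,16,-0.3,-17.9],
    [1,-16,16,-0.3,-17.9]
  ]
}}

```text
clock: 7.25
eef_pos: [600.6, -2.3, 329.0]
tool_rot: [-3.14, 0.001, 1.654]
force: [0.4, 0.3, -2.7]
width: 13.2
gripper_force: 58.7
```

{"fn": "play_rows", "kwargs": {
  "targets": [
    [1,-1,0,0,-1],
    [1,-3,-0.1,0,-3],
    [1,-6,-0.2,0,-6],
    [1,-9,-0.3,0,-9],
    [1,-12,-0.5,0,-12],
    [1,-15,-0.6,0,-14],
    [1,-17.5,-0.7,0,-15.5],
    [1,-19,-0.7,0,-16.4],
    [1,-19.5,-0.7,0,-16.6],
    [1,-19.5,-0.7,0,-16.6]
  ]
}}

```text
clock: 8.25
eef_pos: [609.8, -193.5, 329.8]
tool_rot: [-3.141, -0.001, 1.948]
force: [0.4, 0.8, -4.1]
width: 13.1
gripper_force: 58.8
```

Run:
```python
from r import *
print(row((609.7,-195.1,252),111.6)); s=ctrl.read_state(); print(s["clock"],s["eef_pos"],np.degrees(s["tool_rot"]),s["qpos"])
```

```text
[-0.145 -0.073  7.785  0.   ]
8.25 [ 609.84741067 -193.4788775   329.84524236] [-1.79975252e+02 -6.94495068e-02  1.11600051e+02] [ 0.51906153  0.57820385 -0.43849208  1.44053846  0.25277485  1.17989266
  0.42351084]
```

Lower to the screw's height and look at plate and post together.

{"fn": "play_rows", "kwargs": {
  "targets": [
    [1,0,0,1,0],
    [1,-0.1,0,3,0],
    [1,-0.1,0,5,0],
    [1,-0.1,0,6.5,0],
    [1,-0.1,0,7.5,0],
    [1,-0.1,0,7.8,0],
    [1,-0.1,0,7.8,0],
    [1,-0.1,0,7.8,0]
  ]
}}

```text
clock: 9.05
eef_pos: [611.1, -194.8, 253.1]
tool_rot: [3.14, 0.001, 1.948]
force: [-0.5, -1.0, -3.5]
width: 12.9
gripper_force: 58.8
```

Run:
```python
from pl import *
np.set_printoptions(precision=2,suppress=True)
plate()
s=ctrl.read_state(); e=s["eef_pos"]
a=np.radians(21.6);R=np.array([[np.cos(a),np.sin(a)],[-np.sin(a),np.cos(a)]])
print("tcp in nominal post",(e[:2]-(526,-228.2))@R.T)
for n in("side","top"):
    im,d=ctrl.get_image(n); P=cloud(n,d); ok=d>0; L=np.dstack([(P[...,:2]-(526,-228.2))@R.T,P[...,2]])
    q=L[ok&(abs(L[...,0])<28)&(abs(L[...,1])<28)&(L[...,2]>178)&(L[...,2]<194)]; print(n,"post top",rect(q[:,:2]),np.median(q[:,2]))
    g=L[ok&(abs(L[...,0]-90)<30)&(abs(L[...,1])<60)&(L[...,2]>150)&(L[...,2]<255)]
    for lo,hi in((60,100),(100,150),(150,200),(200,235),(235,260)):
        g=L[ok&(abs(L[...,0]-90)<30)&(abs(L[...,1])<60)&(L[...,2]>lo)&(L[...,2]<hi)]
        if len(g)>10: print("  plate z",lo,hi,len(g),"x,y pct",np.percentile(g,[2,50,98],axis=0)[:,:2].tolist())
t,s_=ctrl.get_image("top")[0],ctrl.get_image("side")[0]
c=lambda im,u,v:cv2.resize(im[v-55:v+55,u-40:u+40],(400,550),interpolation=cv2.INTER_CUBIC)
u1=pix("side",np.array([[570,-212,160]]))[0].astype(int);u2=pix("top",np.array([[575,-210,200]]))[0].astype(int);print(u1,u2)
cv2.imwrite("pics/p1.png",np.hstack([c(s_,*u1),c(t,*u2)])[...,::-1])
```

```text
tcp 9.05 [ 611.06 -194.75  253.12] [179.92   0.04 111.64] [-0.5 -1.  -3.5] 12.852439751843741
side 769
 back plane n [ 1.   -0.   -0.01] at [  -8.5    5.6 -107.3] y range [-43.6  48.2] z [-185.7  -31.5] 687
 top edge rect (np.float64(0.0), array([14.17, 28.07]), array([-1.65, 34.41])) -1.327433107906245 72 y [ 8.5 48.6]
top 97
 back plane n [ 1.   -0.01 -0.01] at [  -7.6   23.3 -110.6] y range [-15.8  46.8] z [-181.   -30.4] 90
 top edge rect (np.float64(5.5), array([12.33, 26.18]), array([-1.48, 33.51])) 2.694450527298784 53 y [20.4 46.5]
tcp in nominal post [91.26 -0.43]
side post top (np.float64(-3.5), array([38.71, 43.04]), array([-1.92,  0.41])) 183.81069543727074
  plate z 60 100 168 x,y pct [[81.04147217605298, -43.81839499360319], [82.43820601095467, 14.12441383426219], [106.28788260025885, 46.53675045385127]]
  plate z 100 150 370 x,y pct [[81.3741451408904, -40.58661982126882], [83.36039051012654, 19.416672707442117], [110.16287828417936, 46.5203194391399]]
  plate z 150 200 252 x,y pct [[81.67542271459416, -42.03187112771119], [83.12460367909537, 12.123345496713698], [87.5
[... 515 characters left out ...]
20287599, 14.338369182936512], [87.32098583949201, 46.20426740187422]]
  plate z 100 150 123 x,y pct [[83.02957665727867, -3.5010102368164673], [102.45949530581382, 20.01274723007577], [112.49117340660064, 46.01553270415062]]
  plate z 150 200 28 x,y pct [[83.26691376110271, 8.399019228520888], [83.63230594225305, 34.68617073578797], [87.94944236960164, 46.170709711018176]]
  plate z 200 235 21 x,y pct [[83.62380799267558, 11.136467004438215], [83.94816459070168, 31.89857241642442], [91.06867450726655, 46.544028061792325]]
  plate z 235 260 55 x,y pct [[83.93895064103135, 18.873635732479524], [87.30063288529844, 27.522548392870107], [97.17271638160378, 46.37891114072744]]
[382 179] [411 220]
```

View pics/p1.png

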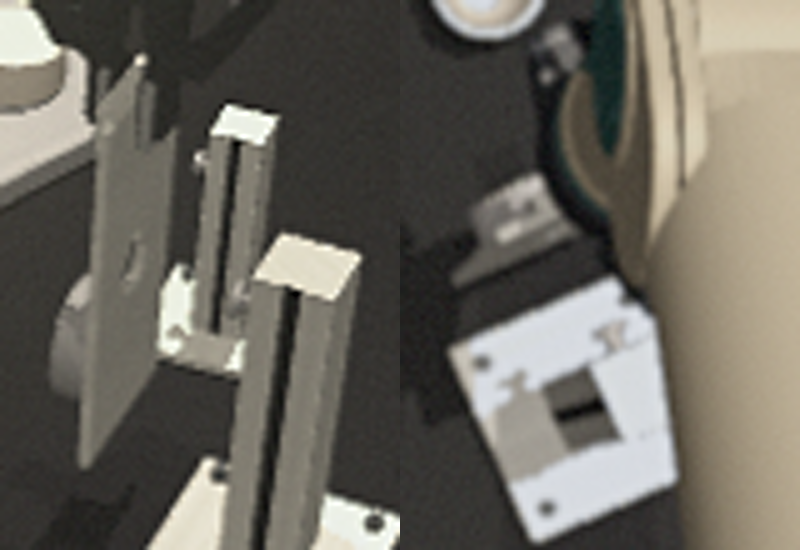

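Run:
```python
from h import *
np.set_printoptions(precision=1,suppress=True)
a=np.radians(21.6);R=np.array([[np.cos(a),np.sin(a)],[-np.sin(a),np.cos(a)]])
im,d=ctrl.get_image("side"); P=cloud("side",d); L=np.dstack([(P[...,:2]-(526,-228.2))@R.T,P[...,2]])
# pixels in the hole region: points seen through hole lie off the back plane
sub=L[165:190,360:378]; off=(sub[...,0]<80)|(sub[...,0]>86.5)
v,u=np.nonzero(off); v+=165;u+=360
# intersect rays with plane x=83 in post frame
p0=world("side",u,v,np.full(len(u),1.)); p1=world("side",u,v,np.full(len(u),1000.))
n=np.array([np.cos(a),np.sin(a),0]); k=83.1+n[:2]@np.array([526,-228.2])
t=(k-p0@n)/((p1-p0)@n); W=p0+t[:,None]*(p1-p0); h=np.c_[(W[:,:2]-(526,-228.2))@R.T,W[:,2]]
h=h[(abs(h[:,1])<25)&(abs(h[:,2]-160)<35)]
print(len(h)); print(h[:,1:][np.argsort(-h[:,2])]); print(ctrl.read_state()["eef_pos"])
g=cv2.cvtColor(im,cv2.COLOR_RGB2GRAY); print(g[166:188,358:380])
```

```text
8
[[  2.4 172.4]
 [  1.8 169.2]
 [  1.2 165.9]
 [  0.6 162.7]
 [  6.4 160.6]
 [ -0.  159.4]
 [  5.8 157.3]
 [  5.2 154. ]]
[ 610.6 -195.1  252.6]
[[ 56  53  82 121 128 114 109 108 107 106 106 107 107 107 104 104 106  95
   63  55  55  53]
 [ 53  54  82 123 127 113 106 105 107 105 107 107 111 106 103 105 104  98
   65  51  54  55]
 [ 58  54  85 123 121 110 103 107 107 108 107 107 106 105 104 104 103  94
   64  54  55  55]
 [ 56  52  99 126 122 111 106 109 106 107 106 110 105 105 106 103 106  90
   58  51  52  55]
 [ 55  53 100 127 123 107 107 107 107 107 106 115 110 106 101 105 109  83
   61  55  54  53]
 [ 58  53  96 123 116 108 105 107 107 107 109 123 111 105 104 105 108  77
   53  56  53  55]
 [ 55  53  98 125 117 108 104 107 108 109  85 104 104 103 102 105 107  79
   55  54  55  54]
 [ 56  51 102 127 119 107 107 108 109 107  78 116 116 105 105 108 108  77
   54  56  55  52]
 [ 54  47 114 133 117 106 105 106 105 103  78 113 123 108 102 106 107  76
   56  51  53  50]
 [ 57  51 113 130 112 107 110 108 106  95  79 119 121 106 107 105 104  73
   49  51  49  51]
 [ 55  51 114 132 114 10
[... 392 characters left out ...]
5 112 105 103 105 102  92 187
  236 242 223 172]
 [182 169 136 120 111 102 102 103 122 126 123 108 102 103 104 100 120 230
  240 237 240 245]
 [182 164 137 122 110 102 105 104 110 122 108 102 102 105 102  97 164 232
  238 237 237 243]
 [185 159 128 115 105 104 103 104 104 101 102 103 103 104 103  95 191 236
  238 237 237 242]
 [174 135 118 115 106 105 106 106 105 103 104 103 104 102 102  92 192 234
  237 236 238 242]
 [126 115 121 117 108 103 104 106 103 104 103 103 104 103 100  94 198 236
  238 236 237 241]
 [105 116 124 116 107 105 105 104 104 103 103 104 104 102 103  95 227 240
  238 237 239 227]
 [109 116 126 116 106 104 108 107 102 102 104 100 101 102 103  93 227 240
  238 237 240 212]]
```

{"fn": "play_rows", "kwargs": {
  "targets": [
    [1,-0.13,-0.5,0,0],
    [1,-0.13,-1.5,0,0],
    [1,-0.13,-2.5,0,0],
    [1,-0.13,-3.5,0,0],
    [1,-0.13,-4,0,0],
    [1,-0.13,-4.4,0,0],
    [1,-0.13,-4.4,0,0],
    [1,-0.13,-4.4,0,0]
  ]
}}

```text
clock: 10.2
eef_pos: [570.4, -212.3, 252.5]
tool_rot: [3.141, 0.0, 1.949]
force: [0.6, -0.1, -2.7]
width: 13.5
gripper_force: 58.8
```

```bash
cat > st.py <<'E'
from pl import *
np.set_printoptions(precision=2,suppress=True)
def st():
    a=np.radians(21.6);R=np.array([[np.cos(a),np.sin(a)],[-np.sin(a),np.cos(a)]])
    s=ctrl.read_state(); print(s["clock"],"post-frame tcp",(s["eef_pos"][:2]-(526,-228.2))@R.T,s["eef_pos"][2],"F post",R@s["force"][:2],s["force"][2],"T",R@s["torque"][:2],s["torque"][2])
    for n in("side","top"):
        im,d=ctrl.get_image(n); P=cloud(n,d); ok=d>0; L=np.dstack([(P[...,:2]-(526,-228.2))@R.T,P[...,2]])
        q=L[ok&(abs(L[...,0])<28)&(abs(L[...,1])<28)&(L[...,2]>178)&(L[...,2]<192)]; print(n,"post top",rect(q[:,:2])[2])
        x=((s["eef_pos"][:2]-(526,-228.2))@R.T)[0]
        g=L[ok&(L[...,0]>max(x-13,23))&(L[...,0]<x+3)&(abs(L[...,1])<60)&(L[...,2]>192)&(L[...,2]<240)]
        if len(g): print("  plate",len(g),np.percentile(g,[2,50,98],axis=0)[:,:2].tolist())
if __name__=="__main__": st()
E
python3 st.py
```

```text
10.2 post-frame tcp [47.14 -1.53] 252.47729237717692 F post [ 0.56 -0.28] -2.6652303408614957 T [-0.   -0.03] -0.03045423911386294
side post top [-1.78  0.07]
  plate 196 [[36.46657330035614, -38.83526250080792], [39.14788669914189, 20.134629042679354], [43.2238958290454, 46.34181595569503]]
top post top [0.19 4.65]
  plate 13 [[39.81084621944717, 14.343196124368635], [40.15031365095229, 36.87352716219279], [44.03399386798625, 45.02814175295035]]
```

{"fn": "play_rows", "kwargs": {
  "targets": [
    [1,-0.03,-0.2,0,0],
    [1,-0.03,-0.4,0,0],
    [1,-0.03,-0.5,0,0],
    [1,-0.03,-0.6,0,0],
    [1,-0.03,-0.65,0,0],
    [1,-0.03,-0.7,0,0],
    [1,-0.03,-0.7,0,0]
  ]
}}

```text
clock: 11.0
eef_pos: [563.6, -215.4, 252.3]
tool_rot: [-3.142, 0.0, 1.948]
force: [-0.3, 0.1, -3.6]
width: 13.2
gripper_force: 58.7
```

{"fn": "play_rows", "kwargs": {
  "targets": [
    [1,0,-0.05,0,0],
    [1,0,-0.1,0,0],
    [1,0,-0.1,0,0]
  ]
}}

```text
clock: 11.3
eef_pos: [562.6, -215.7, 252.3]
tool_rot: [-3.142, -0.0, 1.948]
force: [-0.6, 0.3, -3.8]
width: 12.6
gripper_force: 58.7
```

{"fn": "play_rows", "kwargs": {
  "targets": [
    [1,0,-0.05,0,0],
    [1,0,-0.1,0,0],
    [1,0,-0.1,0,0]
  ]
}}

```text
clock: 11.6
eef_pos: [561.7, -216.1, 252.3]
tool_rot: [-3.142, 0.0, 1.948]
force: [-0.4, 0.6, -3.9]
width: 13.1
gripper_force: 58.7
```

```bash
python3 st.py
```

```text
11.6 post-frame tcp [37.63 -1.91] 252.3348480674874 F post [-0.15  0.75] -3.9306554009782615 T [-0.02  0.01] -0.04575245130636498
side post top [1.25 0.97]
  plate 192 [[26.65222328875639, -40.963326590938564], [29.503757711716624, 21.30673199137557], [34.060131971021164, 46.18453113441222]]
top post top [0.16 6.06]
  plate 14 [[30.183002510786782, 11.990911956245728], [31.225651137044203, 44.01399383601347], [36.126429558489946, 45.17596895837296]]
```

{"fn": "play_rows", "kwargs": {
  "targets": [
    [1,0,-0.05,0,0],
    [1,0,-0.1,0,0],
    [1,0,-0.15,0,0],
    [1,0,-0.15,0,0]
  ]
}}

```text
clock: 12.1
eef_pos: [560.3, -216.7, 252.3]
tool_rot: [-3.142, 0.0, 1.948]
force: [-0.2, -0.7, -4.0]
width: 13.3
gripper_force: 58.7
```

{"fn": "play_rows", "kwargs": {
  "targets": [
    [1,0,-0.05,0,0],
    [1,0,-0.1,0,0],
    [1,0,-0.15,0,0],
    [1,0,-0.15,0,0]
  ]
}}

```text
clock: 12.5
eef_pos: [558.9, -217.2, 252.3]
tool_rot: [-3.142, 0.0, 1.948]
force: [0.3, -0.1, -3.2]
width: 13.3
gripper_force: 58.7
```

{"fn": "play_rows", "kwargs": {
  "targets": [
    [1,0,-0.05,0,0],
    [1,0,-0.1,0,0],
    [1,0,-0.15,0,0],
    [1,0,-0.15,0,0]
  ]
}}

```text
clock: 12.9
eef_pos: [557.5, -217.8, 252.3]
tool_rot: [-3.142, 0.0, 1.948]
force: [0.0, -0.6, -3.2]
width: 13.1
gripper_force: 58.7
```

{"fn": "play_rows", "kwargs": {
  "targets": [
    [1,0,-0.1,0,0],
    [1,0,-0.2,0,0],
    [1,0,-0.3,0,0],
    [1,0,-0.3,0,0]
  ]
}}

```text
clock: 13.3
eef_pos: [554.6, -219.0, 252.3]
tool_rot: [-3.141, 0.0, 1.948]
force: [-0.2, -0.4, -2.6]
width: 13.2
gripper_force: 58.7
```

{"fn": "play_rows", "kwargs": {
  "targets": [
    [1,0,-0.05,0,0],
    [1,0,-0.1,0,0],
    [1,0,-0.1,0,0]
  ]
}}

```text
clock: 13.6
eef_pos: [553.8, -219.2, 252.3]
tool_rot: [-3.142, -0.0, 1.948]
force: [0.2, 1.2, -3.5]
width: 13.1
gripper_force: 58.8
```

```bash
python3 st.py
```

```text
13.6 post-frame tcp [29.19 -1.9 ] 252.3254454435232 F post [0.59 1.06] -3.5445699602421294 T [-0.01  0.05] 0.011040389859696492
side post top [0.07 0.25]
  plate 25 [[23.14426785923605, 41.527980124625536], [24.482237875128636, 43.59941709495742], [25.798609220953097, 46.855322080209746]]
top post top [-0.2   7.73]
  plate 8 [[23.118747205469596, 23.853021403373386], [25.611975567747475, 44.394860627692665], [31.18580384605079, 45.41549202498231]]
```

{"fn": "play_rows", "kwargs": {
  "targets": [
    [1,0,-0.05,0,0],
    [1,0,-0.05,0,0]
  ]
}}

```text
clock: 13.9
eef_pos: [553.5, -219.4, 252.3]
tool_rot: [3.141, 0.0, 1.948]
force: [-0.2, -0.5, -2.8]
width: 13.2
gripper_force: 58.8
```

{"fn": "play_rows", "kwargs": {
  "targets": [
    [1,0,-0.05,0,0],
    [1,0,-0.05,0,0]
  ]
}}

```text
clock: 14.1
eef_pos: [553.2, -219.5, 252.4]
tool_rot: [3.141, 0.0, 1.948]
force: [0.4, 0.2, -3.5]
width: 13.1
gripper_force: 58.8
```

{"fn": "play_rows", "kwargs": {
  "targets": [
    [1,0,-0.05,0,0],
    [1,0,-0.05,0,0]
  ]
}}

```text
clock: 14.3
eef_pos: [552.9, -219.6, 252.5]
tool_rot: [3.141, 0.0, 1.948]
force: [1.1, 0.8, -4.4]
width: 13.2
gripper_force: 58.8
```

{"fn": "play_rows", "kwargs": {
  "targets": [
    [1,0,-0.05,0,0],
    [1,0,-0.05,0,0]
  ]
}}

```text
clock: 14.5
eef_pos: [552.6, -219.7, 252.5]
tool_rot: [3.14, 0.0, 1.948]
force: [1.2, 0.6, -3.8]
width: 13.0
gripper_force: 58.7
```

```bash
python3 st.py; python3 -c "
from cell import ctrl; s=ctrl.read_state(); print(s['tool_rot'],s['force'],s['torque'])"
```

```text
14.5 post-frame tcp [27.86 -1.89] 252.47130458809198 F post [1.32 0.13] -3.762852317982534 T [ 0.01 -0.88] 0.04494384831687048
side post top [-0.36 -0.61]
  plate 15 [[23.10986472160878, 40.242553478192995], [23.752552168253583, 43.90263585147529], [24.79739495475614, 46.02934432608801]]
top post top [-0.12  7.35]
  plate 6 [[23.1055958927129, 24.10796202086474], [24.7035535307855, 44.42906328905362], [29.16680125142662, 45.47993939797066]]
[3.14038090e+00 2.74830879e-04 1.94844596e+00] [ 2.94528578 -0.68890723 -3.01415919] [ 0.34278079 -0.83667663  0.03494746]
```

{"fn": "play_rows", "kwargs": {
  "targets": [
    [1,0,0,0.1,0],
    [1,0,0,0.2,0],
    [1,0,0,0.3,0],
    [1,0,0,0.4,0],
    [1,0,0,0.5,0],
    [1,0,0,0.5,0]
  ]
}}

```text
clock: 15.2
eef_pos: [552.3, -219.8, 247.3]
tool_rot: [3.141, 0.0, 1.948]
force: [3.1, 0.6, -3.3]
width: 12.9
gripper_force: 58.8
```

```bash
cat > f.py <<'E'
from h import *
np.set_printoptions(precision=2,suppress=True)
a=np.radians(21.6);R=np.array([[np.cos(a),np.sin(a)],[-np.sin(a),np.cos(a)]])
s=ctrl.read_state(); print(s["clock"],"post-frame tcp",(s["eef_pos"][:2]-(526,-228.2))@R.T,s["eef_pos"][2],"F post",R@s["force"][:2],s["force"][2],"T",R@s["torque"][:2],s["torque"][2],np.degrees(s["tool_rot"]),s["width"])
E
python3 f.py
```

```text
15.2 post-frame tcp [27.57 -1.91] 247.25424569904277 F post [ 3.1  -0.61] -3.2936933270280915 T [-0.12 -1.24] 0.043579053156500756 [179.96   0.01 111.63] 12.864903906741175
```

{"fn": "play_rows", "kwargs": {
  "targets": [
    [1,0,0.03,0.1,0],
    [1,0,0.03,0.2,0],
    [1,0,0.03,0.3,0],
    [1,0,0.03,0.4,0],
    [1,0,0.03,0.4,0]
  ]
}}

```text
clock: 15.7
eef_pos: [552.1, -219.8, 243.1]
tool_rot: [-3.141, -0.0, 1.948]
force: [3.2, 1.2, -2.2]
width: 13.1
gripper_force: 59.1
```

```bash
python3 f.py
```

```text
15.7 post-frame tcp [27.34 -1.84] 243.11438997228024 F post [ 3.46 -0.09] -2.1755280248669497 T [-0.02 -0.98] 0.028800688981515346 [-179.97   -0.01  111.63] 13.066349025426081
```

{"fn": "play_rows", "kwargs": {
  "targets": [
    [1,0,0,0.1,0],
    [1,0,0,0.2,0],
    [1,0,0,0.3,0],
    [1,0,0,0.4,0],
    [1,0,0,0.4,0]
  ]
}}

```text
clock: 16.2
eef_pos: [552.1, -219.9, 239.0]
tool_rot: [-3.141, -0.0, 1.948]
force: [2.7, 1.0, -3.7]
width: 13.1
gripper_force: 59.0
```

{"fn": "play_rows", "kwargs": {
  "targets": [
    [1,0,0,0.05,0],
    [1,0,0,0.1,0],
    [1,0,0,0.1,0]
  ]
}}

```text
clock: 16.5
eef_pos: [552.2, -219.9, 238.2]
tool_rot: [-3.141, -0.0, 1.948]
force: [2.2, 0.5, -3.7]
width: 13.0
gripper_force: 59.1
```

```bash
python3 f.py
```

```text
16.5 post-frame tcp [27.39 -1.87] 238.1938890254869 F post [ 2.23 -0.3 ] -3.6859674645743814 T [-0.07 -0.83] 0.08297258211866487 [-179.98   -0.01  111.63] 13.043932500075575
```

{"fn": "play_rows", "kwargs": {
  "targets": [
    [1,0,0,0.05,0],
    [1,0,0,0.05,0]
  ]
}}

```text
clock: 16.7
eef_pos: [552.2, -219.8, 237.7]
tool_rot: [-3.141, -0.0, 1.948]
force: [2.1, 1.0, -2.1]
width: 13.2
gripper_force: 59.1
```

{"fn": "play_rows", "kwargs": {
  "targets": [
    [1,0,0,0.05,0],
    [1,0,0,0.05,0]
  ]
}}

```text
clock: 16.9
eef_pos: [552.2, -219.9, 237.2]
tool_rot: [-3.141, -0.0, 1.948]
force: [0.9, 0.8, -3.3]
width: 13.1
gripper_force: 59.0
```

{"fn": "play_rows", "kwargs": {
  "targets": [
    [1,0,0,0.05,0],
    [1,0,0,0.05,0]
  ]
}}

```text
clock: 17.1
eef_pos: [552.2, -219.8, 236.7]
tool_rot: [-3.141, -0.0, 1.948]
force: [1.0, -0.7, -4.0]
width: 13.3
gripper_force: 59.0
```

```bash
python3 f.py
```

```text
17.1 post-frame tcp [27.47 -1.88] 236.73292773619409 F post [ 0.65 -1.03] -4.01882444870649 T [ 0.04 -0.69] 0.011216975874577553 [-179.99   -0.    111.63] 13.258009455877422
```

Still carrying the full weight; continuing down in half-millimetre steps.

{"fn": "play_rows", "kwargs": {
  "targets": [
    [1,0,0,0.05,0],
    [1,0,0,0.05,0]
  ]
}}

```text
clock: 17.3
eef_pos: [552.3, -219.8, 236.3]
tool_rot: [-3.142, -0.0, 1.948]
force: [2.0, 0.5, -2.6]
width: 12.9
gripper_force: 59.0
```

{"fn": "play_rows", "kwargs": {
  "targets": [
    [1,0,0,0.05,0],
    [1,0,0,0.05,0]
  ]
}}

```text
clock: 17.5
eef_pos: [552.3, -219.9, 235.7]
tool_rot: [-3.141, -0.0, 1.948]
force: [2.1, 0.9, -3.2]
width: 13.1
gripper_force: 59.0
```

{"fn": "play_rows", "kwargs": {
  "targets": [
    [1,0,0,0.05,0],
    [1,0,0,0.05,0]
  ]
}}

```text
clock: 17.7
eef_pos: [552.3, -219.9, 235.5]
tool_rot: [3.142, 0.0, 1.948]
force: [-0.5, 0.3, -0.9]
width: 13.4
gripper_force: 59.4
```

```bash
python3 f.py
```

```text
17.7 post-frame tcp [27.55 -1.93] 235.53491168274425 F post [-0.32  0.47] -0.9333751871123329 T [ 0.05 -0.54] 0.029129692738025268 [179.99   0.01 111.62] 13.394318013795708
```

{"fn": "play_rows", "kwargs": {
  "targets": [
    [1,0,0,0.04,0],
    [1,0,0,0.04,0]
  ]
}}

```text
clock: 17.9
eef_pos: [552.4, -219.9, 235.4]
tool_rot: [3.141, 0.0, 1.948]
force: [0.2, 0.7, 2.1]
width: 12.8
gripper_force: 59.9
```

```bash
python3 f.py; python3 st.py
```

```text
17.9 post-frame tcp [27.61 -1.96] 235.40004179189185 F post [0.43 0.59] 2.1138420699079776 T [ 0.22 -0.36] 0.022225795695452317 [179.99   0.02 111.62] 12.800337660268301
17.9 post-frame tcp [27.61 -1.96] 235.40004179189185 F post [0.43 0.59] 2.1138420699079776 T [ 0.22 -0.36] 0.022225795695452317
side post top [-0.64  0.54]
  plate 46 [[23.193617086982528, -19.22254189708148], [26.253828661085173, 21.955158223787357], [30.29647669127305, 44.78174888865066]]
top post top [-0.19  9.13]
  plate 28 [[23.2201586902633, 17.64140112411863], [25.123802302567697, 24.578688322605423], [30.48543733573213, 44.5960772139454]]
```

{"fn": "play_rows", "kwargs": {
  "targets": [
    [0.83,0,0,0,0],
    [0.82,0,0,0,0],
    [0.81,0,0,0,0],
    [0.8,0,0,0,0],
    [0.79,0,0,0,0],
    [0.78,0,0,0,0],
    [0.77,0,0,0,0]
  ]
}}

```text
clock: 18.7
eef_pos: [552.2, -219.9, 234.9]
tool_rot: [-3.141, -0.0, 1.948]
force: [-0.7, -0.9, 0.2]
width: 19.6
gripper_force: 0.0
```

```bash
python3 f.py; python3 st.py|tail -4
```

```text
18.7 post-frame tcp [27.46 -1.89] 234.86478680756963 F post [-0.97 -0.56] 0.2323519084562682 T [ 0.04 -0.04] -0.027209871324527943 [-179.99   -0.01  111.62] 19.57140129302017
side post top [-0.36 -0.05]
  plate 53 [[23.430267030937063, -22.135787426198103], [26.07729450506529, 14.663302887351433], [29.84259907413404, 44.415562411911196]]
top post top [-0.03  9.42]
  plate 19 [[23.071186561815704, 18.465142833276076], [24.777669778329752, 26.797548019136308], [30.05037181955917, 45.05223629048701]]
```

Fingers are free of it and the plate stays put. Opening more and lifting away straight up.

{"fn": "play_rows", "kwargs": {
  "targets": [
    [0.7,0,0,0,0],
    [0.6,0,0,0,0],
    [0.5,0,0,0,0],
    [0.4,0,0,0,0],
    [0.4,0,0,0,0],
    [0.4,0,0,-0.5,0],
    [0.4,0,0,-1.5,0],
    [0.4,0,0,-3.5,0],
    [0.4,0,0,-6,0],
    [0.4,0,0,-9,0]
  ]
}}

```text
clock: 19.8
eef_pos: [551.9, -219.7, 326.1]
tool_rot: [-3.141, -0.001, 1.948]
force: [0.0, -0.1, 0.3]
width: 50.9
gripper_force: 0.0
```

{"fn": "play_rows", "kwargs": {
  "targets": [
    [0.4,3,0,-3,0],
    [0.4,7,0,-3,0],
    [0.4,11,0,-3,0],
    [0.4,15,0,-3,0],
    [0.4,19,0,-3,0],
    [0.4,22,0,-3,0],
    [0.4,22,0,-3,0],
    [0.4,22,0,-3,0]
  ]
}}

```text
clock: 20.6
eef_pos: [471.4, -15.0, 355.9]
tool_rot: [3.14, 0.001, 1.95]
force: [-0.2, 0.0, 0.6]
width: 51.2
gripper_force: 0.0
```

Run:
```python
from m import *
np.set_printoptions(precision=2,suppress=True)
a=np.radians(21.6);R=np.array([[np.cos(a),np.sin(a)],[-np.sin(a),np.cos(a)]])
for k in range(2):
  for n in("side","top"):
    im,d=ctrl.get_image(n); P=cloud(n,d); ok=d>0; L=np.dstack([(P[...,:2]-(526,-228.2))@R.T,P[...,2]])
    g=L[ok&(abs(L[...,0]-28)<25)&(abs(L[...,1])<60)&(L[...,2]>195)&(L[...,2]<250)]; print(n,len(g),rect(g[:,:2]) if len(g)>5 else"",np.percentile(g,[2,50,98],axis=0).tolist())
    g=L[ok&(abs(L[...,0]-28)<25)&(abs(L[...,1])>25)&(abs(L[...,1])<60)&(L[...,2]>30)&(L[...,2]<235)]
    if n=="side":
        o=np.median(g,0); c=g[abs(g[:,0]-o[0])<5]
        for _ in range(5):
            o=c.mean(0); v=np.linalg.svd(c-o,full_matrices=False)[2][2]; v*=np.sign(v[0]); c=g[abs((g-o)@v)<2]
        print("back normal",v,o,np.percentile(c[:,2],[1,99]))
    if k==0:
        u=pix(n,np.array([[548,-219,140]]))[0].astype(int); cv2.imwrite(f"pics/e_{n}.png",im)
        C=cv2.resize(im[max(u[1]-60,0):u[1]+50,u[0]-40:u[0]+40],(400,550),interpolation=cv2.INTER_CUBIC); A=C if n=="side" else np.hstack([A,C])
cv2.imwrite("pics/end.png",A[...,::-1]); s=ctrl.read_state(); print(s["clock"],s["eef_pos"])
```

```text
side 329 (np.float64(0.0), array([14.87, 88.32]), array([26.23,  1.06])) [[18.825975680612594, -42.83328961503303, 196.77277351686465], [20.343157678105857, 7.985962143428865, 227.87211927981878], [33.071257963291906, 44.84429426744249, 241.25997166046676]]
back normal [ 1. -0. -0.] [ 19.81  23.11 156.4 ] [ 50.72 233.43]
top 197 (np.float64(0.0), array([13.35, 87.11]), array([27.6 ,  1.13])) [[20.957190419575706, -41.34953552728393, 220.2300082472577], [25.6530398584944, 1.8413018407569977, 239.0750273087367], [34.24381713010408, 44.601187200075564, 243.51336616241946]]
side 330 (np.float64(-0.25), array([14.49, 88.87]), array([26.15,  0.98])) [[18.93604276878168, -42.842496255473876, 196.40262893874774], [20.40941767977509, 6.687785447691796, 228.48979161365384], [33.12233385518756, 45.36039825760987, 240.9067807825536]]
back normal [ 1. -0. -0.] [ 19.85  21.78 158.64] [ 51.24 233.65]
top 198 (np.float64(-0.25), array([13.47, 86.65]), array([27.63,  1.5 ])) [[20.95955817744582, -40.873378231801055, 220.89649297512634], [25.72862642066903, 2.147500898995819, 239.32296254298444], [34.34457553221096, 44.48324407412639, 243.5296251935055]]
20.8 [471.6  -16.5  354.96]
```

View pics/end.png

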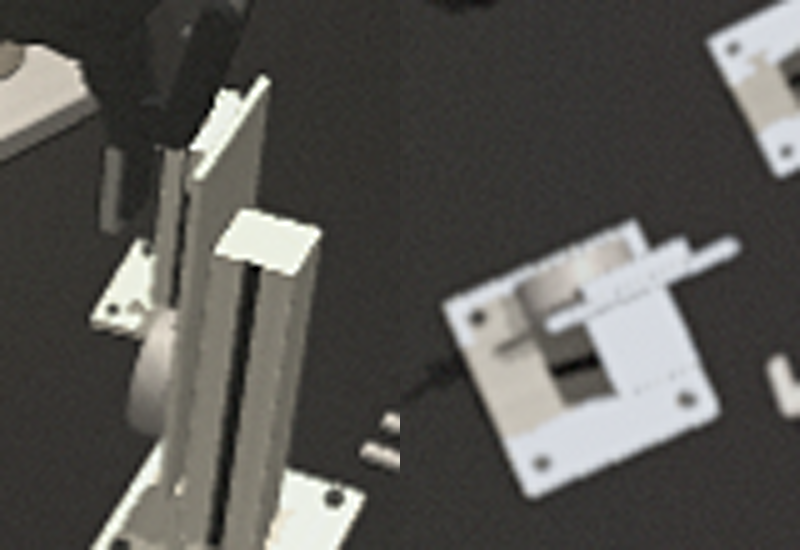

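The plate hangs upright and still on the screw. Its back is flat on the upright's face at post x ≈ 20 mm, it is centred to about 1 mm, and the lower edge is at about 50 mm. The gripper is clear, so I'm handing the job in.

```bash
python3 -c "
from cell import ctrl; print(ctrl.finish_job())"
```

```text
the job is handed in; nothing more can be done
None
```

The gauge plate hangs on the screw of the 185 mm upright, upright and still with its slot home, and the job was handed in at about 21 s of the 51 s; the hand-in call returned no verdict, and I did not re-measure the bystanders at the end.

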